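Take the pressing roller out of the dough sheeter for washing

ROBOT

A 6-joint arm with a two-finger parallel gripper is mounted at the origin on the work surface. World frame = base frame: x ahead of the robot, y to its left, z up, the work surface at z = 0. Lengths are in m, angles in rad, forces in N, time in s.
With the tool pointing down it reaches from about 0.4 to 0.825 m from the base axis. Payload 7 kg.
Tool frame: the origin (TCP) lies at the centre of the arm's flange, where the gripper is bolted on; the fingertips stand 178 mm ahead of it and the grasp point (between the pads) lies 159 mm ahead of it (arm.tip_reach is the distance from the TCP to the fingertips, in m); z points along the fingers, y is the direction in which the jaws open and shut (so a half turn about z gives the same grasp; the last joint's range is limited). The gripper opens to 88 mm and grips with 3 to 60 N. Pads are 19 mm wide; open, the fingers measure 130 mm over their backs; the gripper's body (78 mm by 193 mm) begins 47 mm behind the grasp point.
Start: joints at [1.439, 0.359, 0.012, 0, -1.224, -0.288], TCP at [0.275, 0.616, 0.405] pointing down, gripper open.
Joint ranges: [-3.07, 3.07], [-1.43, 2.12], [-1.02, 1.25], [-3.03, 1.67], [-3.05, -0], [-3.03, 3.03]. Speed limits (rad/s): [2.39, 2.39, 3.01, 3.14, 3.14, 3.14].

INTERFACE

Orientations are given as [roll, pitch, yaw] about the fixed x, y, z axes, in that order (R = Rz(yaw) Ry(pitch) Rx(roll)).
In Python, from station import arm gives the robot as it stands.
- The arm moves only by the shell command python3 -m inch 'ROWS' [OPENING] [FORCE]. ROWS is JSON, a list that holds one entry, the list of rows, each a list of 6 numbers: the shift along the world's x, y, z in units of 200 mm (1.0 is 200 mm), then the turn, a rotation vector about the world's x, y, z in units of 180 degrees (1.0 is 180 degrees). A call has 1 to 8 rows; each row is the pose to reach, as a shift and turn from the pose commanded when the call began, turning the shorter way round; what a row does not reach only later rows make up. A row lasts 1/8 s, in which the tool goes at most 62.5 mm and 10.7 degrees, less where a joint would pass 70% of its speed; a pose out of reach is approached as far as the arm can. A call with a number of a shift or a turn outside -1 to 1 is refused whole. A call with a gripper value outside its range is refused whole. OPENING is the finger opening in mm, from 0 to 87.6, set as the call begins (- or left out, the last holds). The fingers move at their own pace and stop on an object; FORCE is the grip in N (left out, the last holds). Time passes only in rows, so rows that repeat a pose let the fingers close. It gives the time, the measured TCP pose, the force and the opening at its end, in the units of the state.
- arm.get_state(): the state, without advancing time (a new reading comes with each control period).
- arm.grab_frame(name): name is "scene" or "side" or "wrist"; returns the picture (384x512x3 uint8, blue, green, red); there is no depth.
- arm.camera_params(name): a dict with "vertical_fov" (degrees; the focal length in pixels is half the picture's height over the tangent of half this angle, whatever the lens; pixels are square), "cx", "cy" (the principal point, pixels), "pose" (4x4, takes a point from camera to world coordinates). Camera axes: x right, y down, z forward; pixel columns grow to the right and rows downward; lengths in m; the calibration is good to about 2 mm. A picture is of the moment at which its call begins: read the wrist's pose just before it. camera_params takes no time and is no camera call; for the wrist camera it gives the pose at the moment of the call.
- arm.job_done(): hands the job in, once; it reports no verdict.
Trained networks look in the newest picture that a camera, given by its name, has taken for a name from the list of things; names that differ only in an ending like _2 or _b are one class to them, and where a whole thing is asked for, a point or a joint stands for the part that bears it (a point fixed in the world has none). Each returns a list of dicts, best first, with "score" (0 to 1); they miss things now and then, are a little off and sometimes report something else, mostly with a low value. They report only what shows in the picture. A call takes as long as a camera call. They do not tell look-alikes from the thing itself.
- arm.search_frame(target, camera): "box" ([left, top, right, bottom] in pixels, round what is visible of it).
- arm.regions_of(target, camera): "region" (384x512 bool, what is visible of it) and "box" ([left, top, right, bottom] in pixels, round what is visible of it).
The state is a dict: "t": time; "q": joint angles; "qd": joint speeds; "joint_efforts": joint torques, N m; "eef_pos": TCP position; "ee_rot": TCP orientation; "force": force on the tool from outside, world axes, zero at the start; "moment": the same for the moment, N m; "width": finger opening in m.
Only numpy, scipy, OpenCV 4.12 (cv2) and the standard library are available. Lean on these libraries where they do the work, as an engineer would, in place of code of your own. Each camera call takes 0.05 s, during which the arm holds its last target.

TASK

Flip the sheeter's red cam lever fully open and leave it open, then take out the white pressing roller: draw it forward off its ledge and lower it down out of the open-ended slots without forcing or dropping it. Lay it gently in the wash tray, cradled along the two blue drain bars, let go, and leave the things around it where they are.

Things in the scene. Friction and masses are not known exactly. Their poses are not given: they have to be found in the camera images.
- sheeter: Yellow dough sheeter, fixed, 240 x 190 mm, 165 mm high. Origin on the table, straight below the seated roller; its x points to its back, y along the roller towards the lever handle, z up. Two 10 mm cheeks at y = +-(76 to 86) mm; open between them from above and in front. Motor box (100 mm high) behind x = +95 mm, 4 mm crumb plate below.
- slot_seat (a point): Centre of the seated roller: sheeter x = 0, y = 0, 130 mm above the table. In each cheek the 12 mm axle rests here on a level ledge (top 124 mm high), with a wall behind it, a bar over it (underside 146 mm high, out to x = -66 mm) and a 2 mm bump at x = -7 mm that keeps it from rolling: lift it about 4 mm to pass.
- slot_zone (a point): Sheeter x = -32 mm, y = 0, height 107 mm: mean place of the slots ahead of the ledges. Vertical, 16 mm wide, open below at height 90 mm. Both are adjusted alike and fast, but each time the centre is another x from -45 to -19 mm, not reported: see it from the side or draw the lifted axle to -x until it stops on the slot's front wall (8 mm beyond the centre), then lower.
- way_out (a point): Sheeter x = -90 mm, y = 0, height 76 mm. Once its centre is below 84 mm the axle is out of the slots and the roller can be drawn forward (-x) under the slot plates to here; ahead of x = -76 mm nothing is above the axle.
- cam_lever (a joint): Red cam lever. 0 = closed: its two dark hooks reach over the axle ends outside the cheeks and block the way forward. Grows as the handle swings up and back; 1.5 rad = fully open, at its stop, handle just past upright. Hooks clear the axle from about 0.5 rad. Stays where it is left; takes about 4 N at the handle.
- lever_grip (a point): Middle of the lever's red handle bar: a round bar 16 mm thick and 52 mm long along the sheeter's y (y = 100 to 152 mm), 120 mm from the hinge line. Closed it stands 150 mm above the table, 30 mm ahead of the seated axle; fully open about 237 mm above the table. It can turn in the fingers while it is swung.
- lever_pivot (a point): Point on the lever's hinge line (along the sheeter's y) level with the middle of the handle bar: sheeter x = +85 mm, height 115 mm. A 12 mm shaft runs from here across the sheeter.
- roller: The white plastic pressing roller, loose: body 48 mm thick and 140 mm long, with steel axle stubs 12 mm thick to 196 mm overall length; 0.35 to 0.7 kg. Origin at its centre, y along its axle (either end may serve, and it may be turned about y). 6 mm of play between its ends and each cheek. Feel for the slot lightly: 5 to 10 N shows the wall; over 30 N on the sheeter, once off the seat, is forcing.
- wash_tray: Low aluminium tray, fixed, 180 x 270 x 40 mm, wall and floor 4 mm, origin at the centre of its underside. Two blue drain bars, 12 mm thick, lie on its floor along its y at x = -15 and +15 mm; the roller cradled between them along y has its centre 36 mm above the table. 262 mm free inside along y.
- dip_bowl: small white dip bowl, 90 mm wide, 45 mm high; a loose bystander, origin under it
- scraper: dough scraper lying flat: steel blade 75 x 110 mm with a wooden grip; a loose bystander, origin under it
- flour_jar: closed jar 80 mm wide, 130 mm high, red cap; a loose bystander, origin under it
- plate_stack: stack of five white plates, 170 mm wide, 72 mm high; a loose bystander, origin under it
- soap_bottle: green bottle 64 mm wide, 170 mm high; a loose bystander, origin under it
- spatula: flat-lying spatula; a loose bystander, origin under it
Things that resemble listed ones, but are neither listed nor needed, are in the scene too. Of the things that look like the roller, the largest one is meant.

How it is judged:
On the way, in this order (a step that is already met when the one before it is completed fails the run):
1. the cam lever is flipped open (value of joint cam_lever above 1.3 rad), for 0.2 s.
2. the axle has been lowered out of the lower ends of the slots (value of joint cam_lever above 1.3 rad and z of roller in the frame of sheeter between 0.04 and 0.084 m and x of roller in the frame of sheeter between -0.12 and -0.01 m and angle between the y axis of roller and the y axis of sheeter, either way round below 0.25 rad), for 0.1 s.
At the end, for the whole second after the job is handed in: The lever is still open (over 1.3 rad), and the roller lies still, released, cradled between the drain bars of the wash tray: centre within 8 mm of the tray's middle line and 36 mm of its middle lengthwise, 31 to 41 mm high, axle along the bars within 0.12 rad (value of joint cam_lever above 1.3 rad and x of roller in the frame of wash_tray between -0.008 and 0.008 m and y of roller in the frame of wash_tray between -0.036 and 0.036 m and z of roller in the frame of wash_tray between 0.031 and 0.041 m and angle between the y axis of roller and the y axis of wash_tray, either way round below 0.12 rad and linear speed of roller below 0.02 m/s and contact force between roller and the fingers below 0.1 N); the robot touches nothing.
It fails at once if the roller is dropped onto the table or the crumb plate (height (world z) of roller below 0.0285 m).
It fails at once if the roller is set down hard in the tray (over 60 N) (contact force between roller and wash_tray above 60 N).
It fails at once if the roller, off its seat, is forced against the sheeter (over 30 N) (contact force between roller and sheeter above 30 N and x of roller in the frame of sheeter below -0.012 m).
It fails at once if a bystander is shifted by more than 30 mm (distance of any of dip_bowl, scraper, flour_jar, plate_stack, soap_bottle, spatula from where it was at the start of the episode above 0.03 m).
It also fails if it takes over 72 s, if anything falls off the work surface, if the arm or the gripper's body presses on something with over 40 N, if the wrist force passes 120 N, or if a joint passes its speed limit or range.

## Working session

There is one attempt and no reset: what is moved stays moved. The work goes in short steps, Python scripts to look and compute and a shell command to move; the robot and the scene stay as the last step left them, time stands still between calls to the robot, and variables do not carry over. Pictures are saved under pics/ and viewed, and the job is handed in when it is done.

```bash
ls; mkdir -p pics
python3 - <<'E'
from station import arm
import cv2
print(arm.get_state(), arm.tip_reach)
for n in ["scene","side","wrist"]:
    p=arm.camera_params(n); print(n,p)
    cv2.imwrite(f"pics/{n}0.png",arm.grab_frame(n))
E
```

```text
pics
{'t': 0.0, 'q': array([ 1.43909776e+00,  3.59366105e-01,  1.10541027e-02, -3.35778866e-04,
       -1.22410786e+00, -2.88091080e-01]), 'qd': array([ 4.52472419e-04, -2.10462679e-05, -8.34589688e-04, -5.06727663e-05,
        1.67377188e-05, -1.20078942e-03]), 'joint_efforts': array([ 2.21019204e-04, -5.82716596e+01,  2.93053347e+01,  6.99751407e+00,
        6.99750308e-03, -1.34531742e-04]), 'eef_pos': array([0.27503743, 0.61620429, 0.40373641]), 'ee_rot': array([ 3.13994634e+00, -1.58679763e-04, -4.19903863e-01]), 'force': array([-0.19867375, -0.40654854,  0.33162665]), 'moment': array([-0.06392855, -0.00419652, -0.0012866 ]), 'width': 0.08730746053473902} 0.1781
scene {'vertical_fov': 42.15827860313704, 'cx': 257.5680310280229, 'cy': 184.2443851671072, 'pose': array([[-0.26857974,  0.72068192, -0.63912635,  1.47362449],
       [ 0.96323107,  0.1960271 , -0.18373701,  0.24158814],
       [-0.00712985, -0.66497439, -0.74683213,  1.2308044 ],
       [ 0.        ,  0.        ,  0.        ,  1.        ]])}
side {'vertical_fov': 43.77672513167512, 'cx': 249.24249484678919, 'cy': 186.27901754100196, 'pose': array([[ 0.95430718, -0.21867422,  0.20366489,  0.19414992],
       [-0.29878113, -0.71021956,  0.63743079, -1.07089818],
       [ 0.00525711, -0.66915601, -0.74310336,  1.31157856],
       [ 0.        ,  0.        ,  0.        ,  1.        ]])}
wrist {'vertical_fov': 62.07597246787777, 'cx': 255.91826860763013, 'cy': 193.84595907644595, 'pose': array([[-4.07907326e-01, -8.68576089e-01, -2.81402186e-01,
         3.51465904e-01],
       [-9.13023207e-01,  3.88213870e-01,  1.25214273e-01,
         5.82684619e-01],
       [ 4.86108382e-04,  3.08002545e-01, -9.51385409e-01,
         3.83889534e-01],
       [ 0.00000000e+00,  0.00000000e+00,  0.00000000e+00,
         1.00000000e+00]])}
```

View pics/scene0.png

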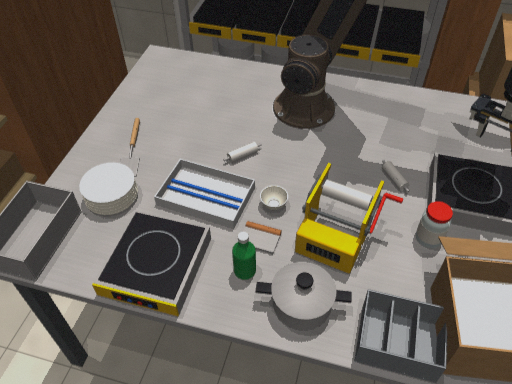

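View pics/side0.png

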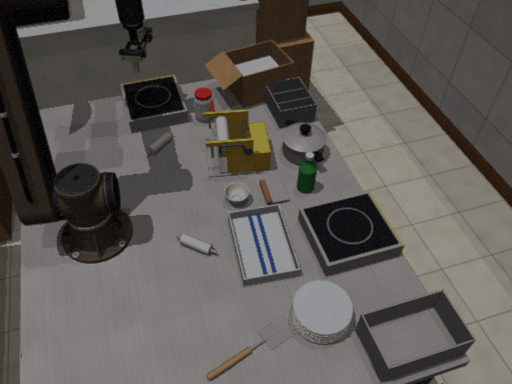

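View pics/wrist0.png

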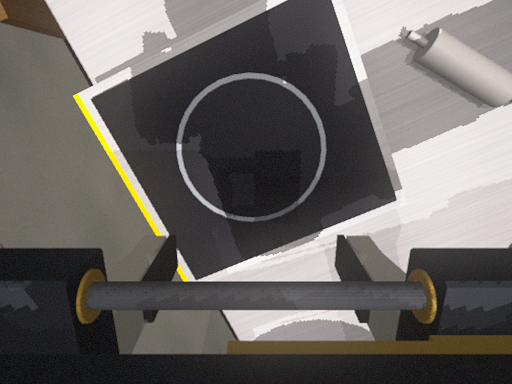

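```bash
cat > h.py <<'E'
import numpy as np, cv2
from station import arm
def K(p):
    f=192/np.tan(np.radians(p['vertical_fov'])/2); return f,p['cx'],p['cy']
def proj(p,X):
    X=np.atleast_2d(X); T=np.linalg.inv(p['pose']); c=X@T[:3,:3].T+T[:3,3]; f,cx,cy=K(p)
    return np.c_[f*c[:,0]/c[:,2]+cx, f*c[:,1]/c[:,2]+cy]
def ray(p,uv):
    f,cx,cy=K(p); d=p['pose'][:3,:3]@np.array([(uv[0]-cx)/f,(uv[1]-cy)/f,1.]); return p['pose'][:3,3],d/np.linalg.norm(d)
def onz(p,uv,z):
    o,d=ray(p,uv); return o+d*(z-o[2])/d[2]
def tri(l):
    A=np.zeros((3,3));b=np.zeros(3)
    for p,uv in l:
        o,d=ray(p,uv); M=np.eye(3)-np.outer(d,d); A+=M;b+=M@o
    return np.linalg.solve(A,b)
def crop(img,x0,y0,x1,y1,s,fn):
    c=cv2.resize(img[y0:y1,x0:x1],None,fx=s,fy=s,interpolation=cv2.INTER_CUBIC); cv2.imwrite(fn,c)
E
python3 - <<'E'
from h import *
a=cv2.imread('pics/scene0.png');b=cv2.imread('pics/side0.png')
crop(a,270,150,430,280,5,'pics/sc_sh.png')
crop(b,190,80,290,190,5,'pics/si_sh.png')
crop(a,145,150,265,230,6,'pics/sc_tr.png')
crop(b,220,195,310,290,6,'pics/si_tr.png')
for n in ['scene','side']:
  for t in ['sheeter','cam_lever','roller','wash_tray','lever_grip']:
    for d in arm.search_frame(t,n)[:4]: print(n,t,round(d['score'],2),np.round(d['box'],1))
E
```

```text
scene sheeter 0.81 [290.8 163.2 400.6 272.9]
scene cam_lever 0.93 [300.6 175.2 404.  235. ]
scene cam_lever 0.67 [294.5 165.3 402.  273.7]
scene roller 0.88 [322.3 180.6 372.7 211.2]
scene roller 0.86 [384.8 159.2 408.  191.3]
scene roller 0.62 [224.9 143.4 256.6 162.2]
scene roller 0.32 [296.5 160.  402.7 273.3]
scene wash_tray 0.78 [155.5 158.4 253.4 230.2]
scene wash_tray 0.67 [303.2 177.1 400.3 234.6]
scene wash_tray 0.2 [242.1 222.5 282.8 252. ]
scene lever_grip 0.91 [303.7 174.9 404.3 232.8]
side sheeter 0.82 [204.8 106.5 268.9 175.7]
side cam_lever 0.59 [208.2 103.5 253.5 155.7]
side cam_lever 0.17 [216.4 120.  230.2 149.8]
side roller 0.66 [216.2 119.2 231.8 150. ]
side roller 0.61 [230.8 206.  301.6 285. ]
side roller 0.56 [146.8 133.6 172.1 155.1]
side roller 0.4 [205.8 318.6 293.4 380.2]
side wash_tray 0.59 [207.8 100.8 251.1 155.5]
side wash_tray 0.58 [229.6 206.8 300.  285.1]
side lever_grip 0.52 [213.2 101.5 253.1 155.9]
```

View pics/sc_sh.png

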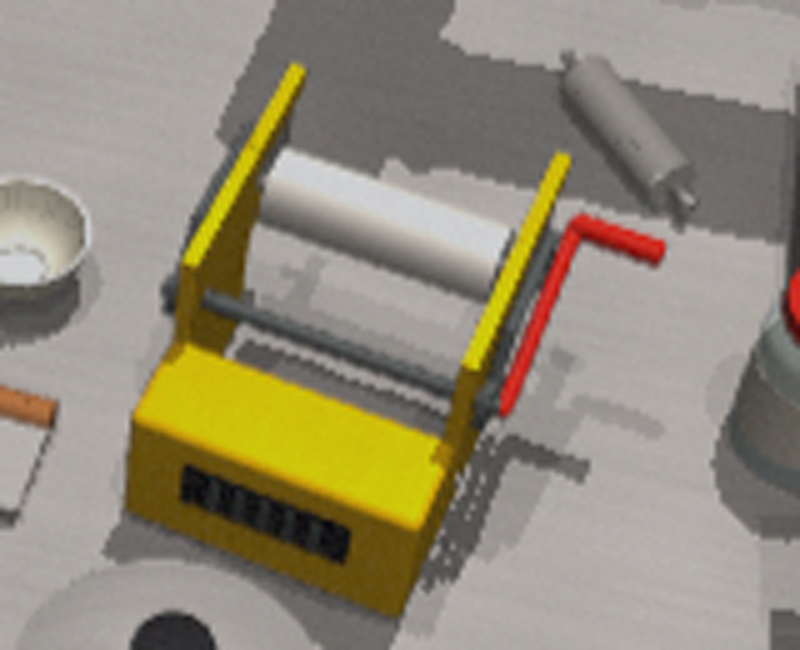

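View pics/si_sh.png

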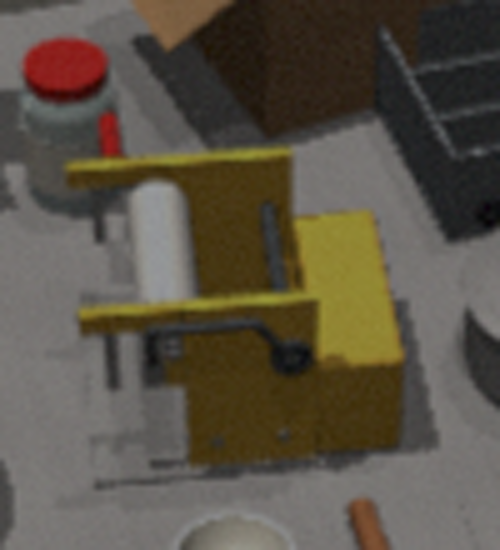

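View pics/sc_tr.png

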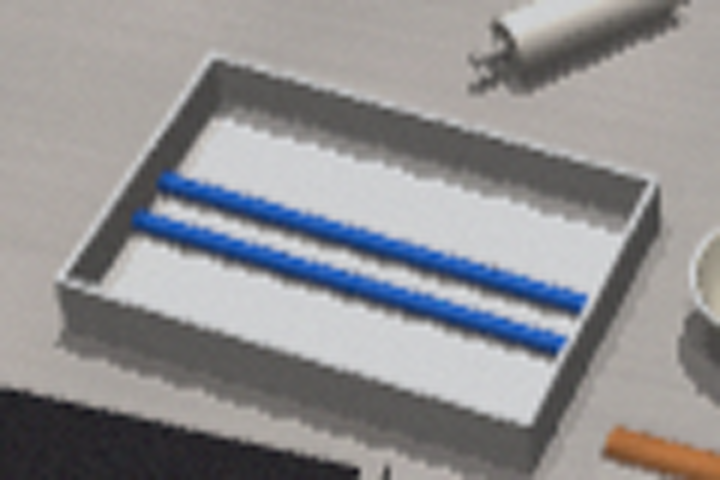

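View pics/si_tr.png

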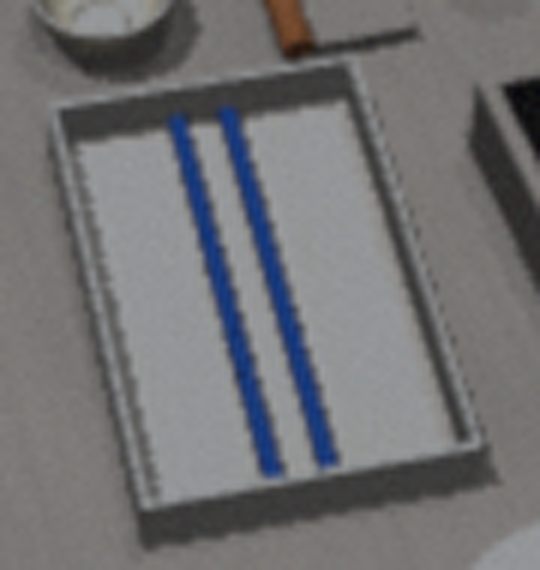

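```bash
cat > fit.py <<'E'
from h import *
from scipy.optimize import least_squares
S=arm.camera_params('scene');D=arm.camera_params('side')
def R(p,X):
    c,s=np.cos(p[2]),np.sin(p[2]); X=np.atleast_2d(X); return np.c_[p[0]+c*X[:,0]-s*X[:,1],p[1]+s*X[:,0]+c*X[:,1],X[:,2]]
if __name__=='__main__':
    sc=lambda l:np.array(l)/5+[270,150]; sd=lambda l:np.array(l)/5+[190,80]
    o1=sc([(298,70),(190,258),(563,158),(474,362),(133,417),(418,528),(580,224),(662,250)])
    o2=sd([(80,313),(318,300),(68,168),(292,155),(400,360),(373,212)])
    def mod(p):
        xf,xb,xk,w=p[3:]
        a=[(xf,-.081,.165),(xb,-.081,.165),(xf,.081,.165),(xb,.081,.165),(xk,-w,.1),(xk,w,.1),(-.03,.100,.15),(-.03,.152,.15)]
        b=a[:4]+a[4:6]
        return np.r_[proj(S,R(p,a))-o1,proj(D,R(p,b))-o2]
    r=least_squares(lambda p:mod(p).ravel(),[.6,-.15,.0,-.08,.095,.15,.086],loss='soft_l1')
    print(np.round(r.x,4)); print(np.round(mod(r.x),1).tolist())
    o1=np.array([(213,58),(657,182),(533,425),(62,285)])/6+[145,150]
    o2=np.array([(55,112),(352,65),(482,447),(145,510)])/6+[220,195]
    a=np.array([(-.09,-.135,.04),(-.09,.135,.04),(.09,.135,.04),(.09,-.135,.04)])
    b=np.array([(-.09,.135,.04),(.09,.135,.04),(.09,-.135,.04),(-.09,-.135,.04)])
    m=lambda p:np.r_[proj(S,R(p,a))-o1,proj(D,R(p,b))-o2]
    r=least_squares(lambda p:m(p).ravel(),[.6,-.3,0.])
    print('tray',np.round(r.x,4)); print(np.round(m(r.x),1).tolist())
E
python3 fit.py
```

```text
[ 0.5003  0.2314 -0.1923 -0.0593  0.1062  0.1723  0.0836]
[[-0.2, -0.4], [-0.2, 0.6], [-0.3, -0.0], [-1.0, 0.4], [-0.5, -0.4], [-0.5, -0.2], [-1.3, -0.7], [0.3, 0.3], [-0.1, -1.7], [-1.1, -2.4], [0.1, -1.9], [-0.8, -2.2], [0.3, -2.0], [-0.3, -2.0]]
tray [ 0.5146 -0.2111 -0.0919]
[[-1.5, -1.1], [-0.6, -0.9], [-1.5, 0.1], [-2.4, -0.6], [-1.6, -2.3], [-0.1, -2.8], [0.0, -1.2], [-0.6, -1.2]]
```

```bash
python3 -m inch '[[[0.6,-0.75,0.38,0,0,-0.06],[0.6,-0.75,0.38,0,0,-0.12],[0.6,-0.75,0.38,0,0,-0.18],[0.6,-0.75,0.38,0,0,-0.24],[0.6,-0.75,0.38,0,0,-0.30],[0.6,-0.75,0.38,0,0,-0.36],[0.6,-0.75,0.38,0,0,-0.4275],[0.6,-0.75,0.38,0,0,-0.4275]]]' && python3 -m inch '[[[0.3,-0.4,0,0,0,0],[0.6,-0.78,0,0,0,0],[0.6,-0.78,0,0,0,0],[0.6,-0.78,0,0,0,0]]]'
python3 - <<'E'
from h import *
s=arm.get_state();print(s['q'],s['eef_pos'],s['ee_rot'])
import pickle
p=arm.camera_params('wrist'); im=arm.grab_frame('wrist'); cv2.imwrite('pics/w1.png',im); pickle.dump(p,open('w1.pkl','wb'))
crop(im,0,0,512,384,1.5,'pics/w1b.png')
E
```

```text
t: 1.65
eef_pos: [0.3951, 0.4663, 0.4808]
ee_rot: [-3.142, 0.0, -1.763]
force: [0.3, -0.3, 0.2]
width: 0.0875
t: 2.15
eef_pos: [0.5168, 0.3075, 0.4808]
ee_rot: [-3.141, -0.0, -1.763]
force: [-0.1, 0.3, -0.2]
width: 0.0878
[ 8.61483144e-01  1.99165384e-01 -3.56236335e-02  3.86631493e-04
 -1.33610504e+00 -1.05367193e+00] [0.51678338 0.30747887 0.48078785] [-3.14131412e+00 -2.70863643e-04 -1.76289523e+00]
```

View pics/w1b.png

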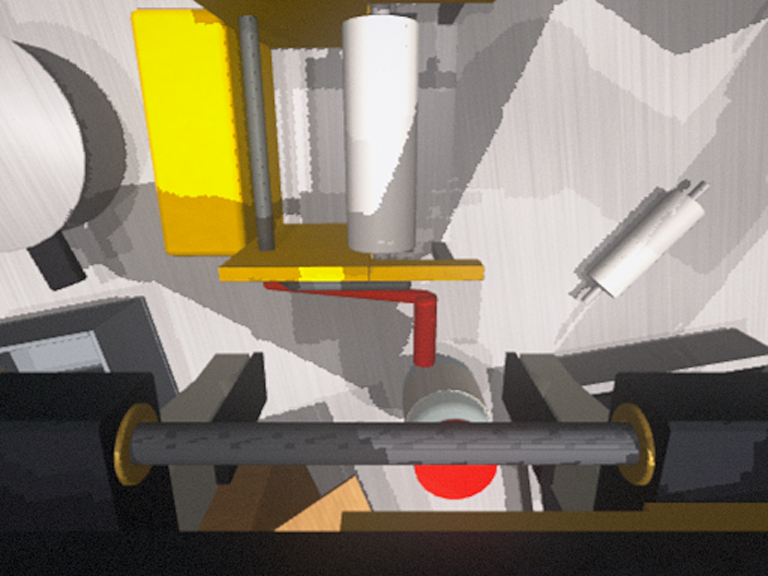

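```bash
cat > fit2.py <<'E'
from fit import *
import pickle
W=pickle.load(open('w1.pkl','rb'))
sc=lambda l:np.array(l)/5+[270,150]; sd=lambda l:np.array(l)/5+[190,80]
o1=sc([(298,70),(190,258),(563,158),(474,362),(133,417),(418,528),(580,224),(662,250)])
o2=sd([(80,313),(318,300),(68,168),(292,155),(400,360),(373,212)])
o3=np.array([(484,270),(220,272),(132,12),(167,253),(425,295),(425,366),(266,246)])/1.5
ow=np.array([379.5])/1.5
def mod(p):
    xf,xb,xk,w=p[3:7]
    a=[(xf,-.081,.165),(xb,-.081,.165),(xf,.081,.165),(xb,.081,.165),(xk,-w,.1),(xk,w,.1),(-.03,.100,.15),(-.03,.152,.15)]
    b=a[:6]
    c=[a[2],a[3],a[4],a[5],a[6],a[7],(.085,.076,.115)]
    e=np.r_[proj(S,R(p,a))-o1,proj(D,R(p,b))-o2-[0,p[7]],2*(proj(W,R(p,c))-o3)]
    return np.r_[e.ravel(), 2*(proj(W,R(p,[(0,0,.13)]))[0,0]-ow)]
r=least_squares(mod,[.5,.23,-.19,-.08,.095,.15,.086,0],loss='soft_l1')
print(np.round(r.x,4)); print(np.round(mod(r.x),1).tolist())
p=r.x
print('grip',R(p,[(-.03,.126,.15),(.1117,.126,.232),(0,0,.13),(-.09,0,.076)]))
for n,C in (('scene',S),('side',D)):
    for t,z in (('flour_jar',.13),('dip_bowl',.0)):
        for d in arm.search_frame(t,n)[:1]:
            print(n,t,d['score'],np.round(d['box']), onz(C,((d['box'][0]+d['box'][2])/2,(d['box'][1]+d['box'][3])/2),z/2))
E
python3 fit2.py
```

```text
[ 0.5036  0.2286 -0.1878 -0.0661  0.1034  0.1656  0.0824 -1.6686]
[-0.7, -1.2, -1.0, 0.7, -0.8, -1.1, -1.7, 0.3, -0.2, -1.0, -1.0, -1.5, -2.4, -0.1, -0.8, 0.8, -0.8, 0.5, -0.7, -0.5, -0.8, 0.3, -0.7, -0.2, -0.4, -0.3, -1.0, 0.2, -0.3, 3.9, 0.1, 2.7, -0.6, -0.1, 0.3, -0.1, -0.0, -1.5, -2.2, -4.5, 0.3, 3.7, 1.2]
grip [[0.49764196 0.35794518 0.15      ]
 [0.63685109 0.33149316 0.232     ]
 [0.5035934  0.22855978 0.13      ]
 [0.41517547 0.24536064 0.076     ]]
scene flour_jar 0.65 [413. 199. 452. 245.] [0.48442514 0.48796314 0.065     ]
scene dip_bowl 0.81 [259. 188. 289. 214.] [0.47684851 0.00864177 0.        ]
side flour_jar 0.98 [195.  88. 212. 121.] [0.49031599 0.48916476 0.065     ]
side dip_bowl 0.64 [223. 182. 250. 204.] [0.49987938 0.03620735 0.        ]
```

```bash
python3 -m inch '[[[-0.09,0.27,-0.2,0,0,0.0015],[-0.09,0.27,-0.5,0,0,0.0015],[-0.09,0.27,-0.6,0,0,0.0015],[-0.09,0.27,-0.6,0,0,0.0015]]]'
python3 - <<'E'
from h import *
s=arm.get_state();print(s['eef_pos'],s['ee_rot'])
im=arm.grab_frame('wrist'); crop(im,0,0,512,384,1.5,'pics/w2.png')
E
```

```text
t: 2.9
eef_pos: [0.4959, 0.3654, 0.3588]
ee_rot: [3.14, -0.003, -1.755]
force: [0.2, -0.1, -0.0]
width: 0.0877
[0.49590379 0.36540557 0.3587607 ] [ 3.13974597 -0.00344608 -1.75534916]
```

View pics/w2.png

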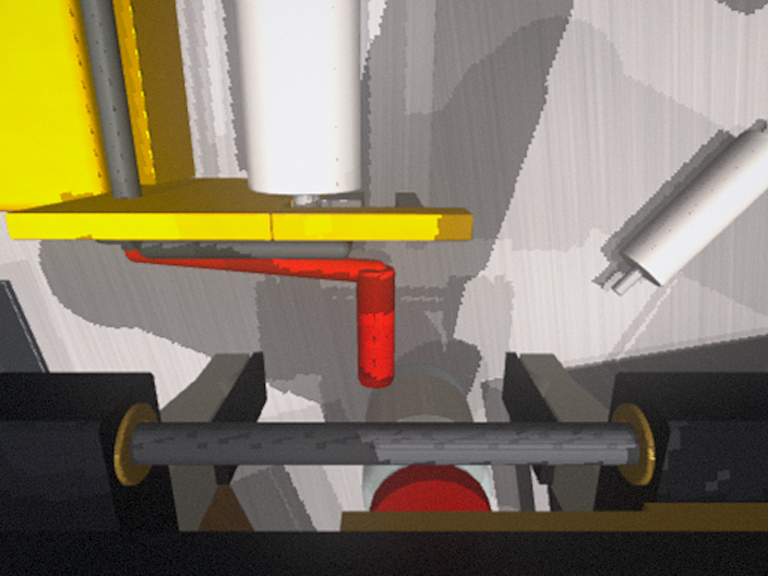

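Run:
```python
from fit import *
p=arm.camera_params('wrist');s=arm.get_state()
g=s['eef_pos']+[0,0,-.159]
P=[.5036,.2286,-.1878]
print(proj(p,[g,g+[0,0,-.05]])*1.5, proj(p,R(P,[(-.03,.1,.15),(-.03,.152,.15)]))*1.5)
print(onz(p,(376/1.5,384/1.5),.15),onz(p,(376/1.5,268/1.5),.15), 'cheekfront',onz(p,(472/1.5,226/1.5),.165),'cheek back edge',onz(p,(8/1.5,226/1.5),.165))
print('roller axis end', onz(p,(305/1.5,195/1.5),.136),onz(p,(311/1.5,100/1.5),.154))
```

```text
[[382.60473054 401.08963261]
 [382.97473016 339.68510805]] [[377.12601131 263.89609541]
 [377.32341373 377.02356125]]
[0.50374373 0.38684267 0.15      ] [0.49358365 0.33407504 0.15      ] cheekfront [0.45461978 0.32084106 0.165     ] cheek back edge [0.62343002 0.28924637 0.165     ]
roller axis end [0.51798116 0.3009026  0.136     ] [0.50458247 0.26659744 0.154     ]
```

```bash
python3 -m inch '[[[0.015,-0.01,-0.25,0,0,0],[0.015,-0.01,-0.25,0,0,0],[0.015,-0.01,-0.25,0,0,0]]]' && python3 -m inch '[[[0,0,0,0,0,0],[0,0,0,0,0,0],[0,0,0,0,0,0],[0,0,0,0,0,0],[0,0,0,0,0,0]]]' 8 12
```

```text
t: 3.32
eef_pos: [0.5006, 0.3631, 0.3131]
ee_rot: [-3.14, 0.002, -1.757]
force: [-0.4, -0.5, -0.5]
width: 0.088
t: 3.95
eef_pos: [0.5001, 0.3623, 0.3106]
ee_rot: [3.142, -0.0, -1.758]
force: [0.4, -0.6, -0.1]
width: 0.0431
```

```bash
python3 -m inch '[[[0,0,-0.008,0,0,0],[0,0,-0.008,0,0,0],[0,0,-0.008,0,0,0],[0,0,-0.008,0,0,0],[0,0,-0.008,0,0,0],[0,0,-0.008,0,0,0]]]'
```

```text
t: 4.7
eef_pos: [0.4992, 0.3625, 0.3088]
ee_rot: [3.14, -0.0, -1.758]
force: [-6.3, 2.2, 1.5]
width: 0.0157
```

```bash
python3 -m inch '[[[0.0255,-0.005,0.07,0,0,0],[0.061,-0.0116,0.136,0,0,0],[0.102,-0.0193,0.198,0,0,0],[0.151,-0.0288,0.2535,0,0,0],[0.207,-0.0393,0.303,0,0,0],[0.268,-0.051,0.344,0,0,0],[0.334,-0.0635,0.378,0,0,0],[0.404,-0.0767,0.4025,0,0,0]]]'
```

```text
t: 5.7
eef_pos: [0.5802, 0.3472, 0.3911]
ee_rot: [3.141, 0.001, -1.757]
force: [-6.1, 0.9, 5.4]
width: 0.0152
```

```bash
python3 -m inch '[[[0.072,-0.0136,0.0155,0,0,0],[0.145,-0.0275,0.0225,0,0,0],[0.2186,-0.0415,0.0195,0,0,0],[0.291,-0.0554,0.0075,0,0,0],[0.31,-0.059,0.004,0,0,0],[0.31,-0.059,0.004,0,0,0]]]'
python3 - <<'E'
from h import *
im=arm.grab_frame('wrist'); crop(im,0,0,512,384,1.5,'pics/w3.png')
im=arm.grab_frame('scene'); crop(im,270,130,430,280,4,'pics/s3.png')
E
```

```text
t: 6.45
eef_pos: [0.6408, 0.3358, 0.3906]
ee_rot: [3.136, -0.001, -1.757]
force: [-23.5, 3.1, 15.3]
width: 0.0181
```

View pics/w3.png

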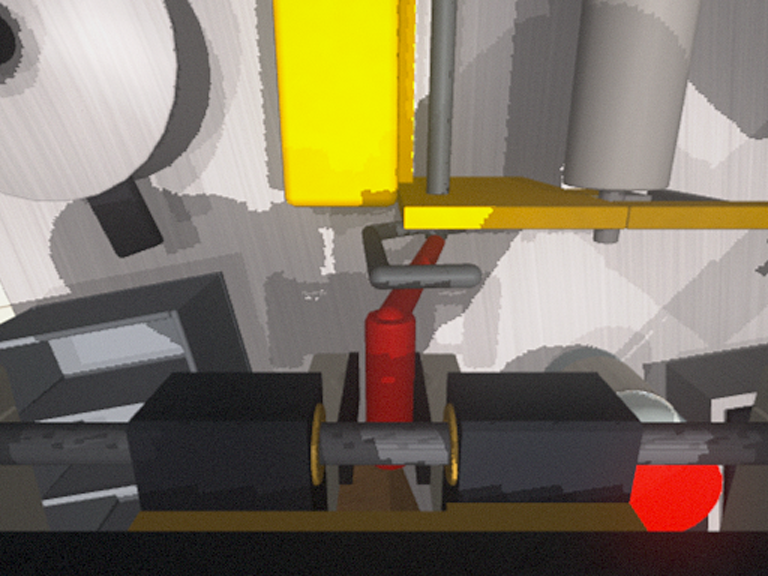

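View pics/s3.png

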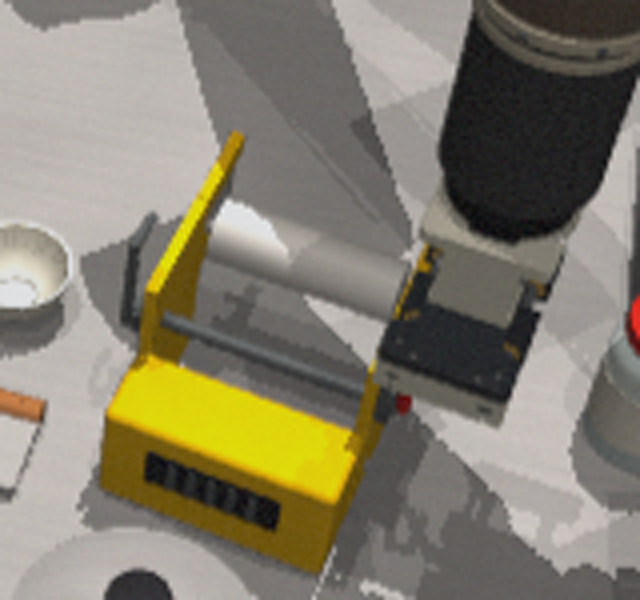

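```bash
python3 -m inch '[[[-0.01,0,0,0,0,0],[-0.01,0,0,0,0,0],[-0.01,0,0,0,0,0],[-0.01,0,0,0,0,0],[-0.01,0,0.05,0,0,0],[-0.01,0,0.2,0,0,0],[-0.01,0,0.4,0,0,0],[-0.01,0,0.4,0,0,0]]]' 70 && python3 -m inch '[[[-0.3,-0.25,0,0,0,0],[-0.67,-0.526,0,0,0,-0.0015],[-0.67,-0.526,0,0,0,-0.0015],[-0.67,-0.526,-0.1,0,0,-0.0015],[-0.67,-0.526,-0.1,0,0,-0.0015]]]' 87
python3 - <<'E'
from fit import *
import pickle
s=arm.get_state();print(s['eef_pos'],s['ee_rot'])
p=arm.camera_params('wrist'); im=arm.grab_frame('wrist'); crop(im,0,0,512,384,1.5,'pics/w4.png');pickle.dump(p,open('w4.pkl','wb'))
P=[.5036,.2286,-.1878]
print(proj(p,R(P,[(0,0,.13),(0,.07,.13),(.085,.076,.115),(-.066,.081,.165),(.1117,.1,.232),(.1117,.152,.232)]))*1.5)
crop(arm.grab_frame('scene'),270,130,430,280,4,'pics/s4.png')
crop(arm.grab_frame('side'),190,80,290,190,5,'pics/d4.png')
E
```

```text
t: 7.55
eef_pos: [0.6415, 0.3351, 0.4757]
ee_rot: [-3.136, 0.005, -1.758]
force: [-0.4, -0.2, -0.3]
width: 0.0699
t: 8.18
eef_pos: [0.5063, 0.2295, 0.4499]
ee_rot: [3.141, -0.001, -1.763]
force: [-0.0, 0.0, 0.2]
width: 0.0873
[0.50626168 0.22947752 0.4498914 ] [ 3.14056320e+00 -7.72857616e-04 -1.76298039e+00]
[[386.65054624 268.39750156]
 [386.93469703 365.74337359]
 [270.10035295 364.25899302]
 [491.81239422 406.3690429 ]
 [169.87799039 510.98262833]
 [183.49224666 588.21816631]]
```

View pics/w4.png

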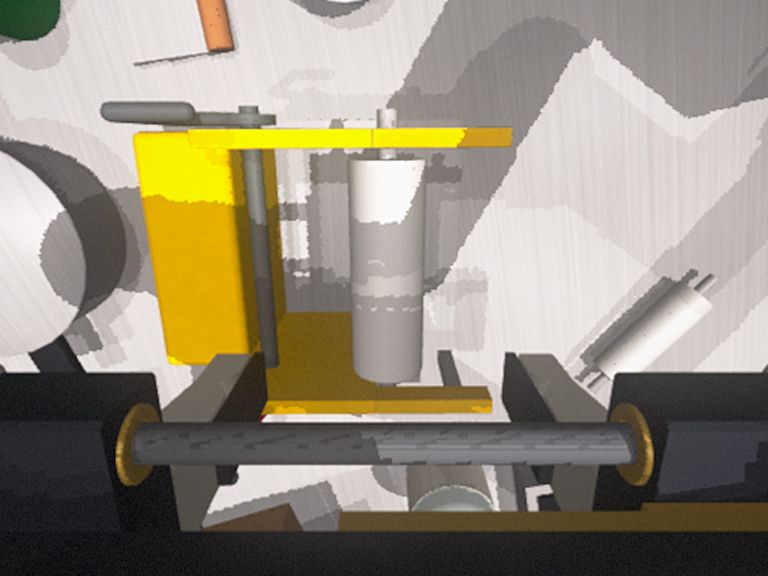

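View pics/s4.png

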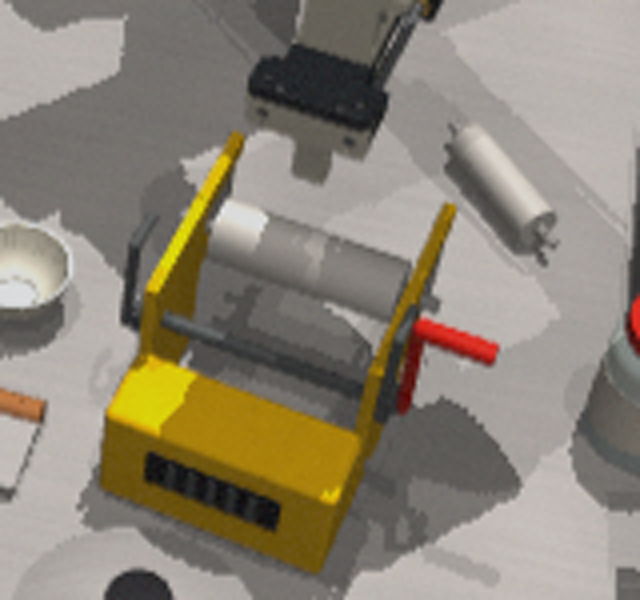

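View pics/d4.png

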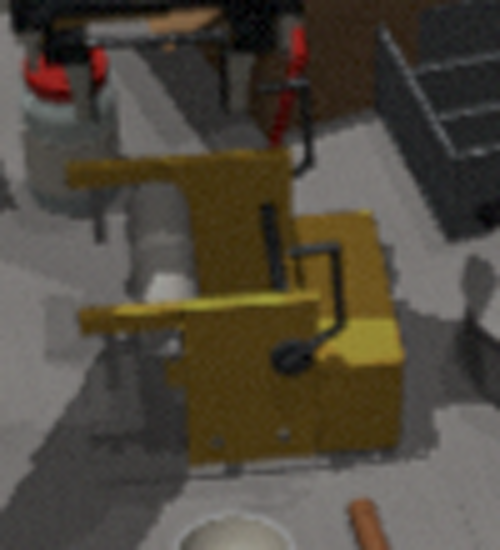

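Run:
```python
from fit import *
import pickle
p=pickle.load(open('w4.pkl','rb')); P=np.array([.5036,.2286,-.1878])
def inv(X):
    c,s=np.cos(P[2]),np.sin(P[2]); d=X[:2]-P[:2]; return np.round([c*d[0]+s*d[1],-s*d[0]+c*d[1]],4)
for uv,z in (((387,157),.154),((387,157),.13),((387,383),.154),((387,110),.136),((351,138),.165),((512,137),.165),((491,400),.165),((350,138),.165),((190,138),.165),((386,232),.13),((388,330),.13),((386,190),.13)):
    X=onz(p,np.array(uv)/1.5,z); print(uv,z,np.round(X,4),inv(X))
```

```text
(387, 157) 0.154 [0.4902 0.1592 0.154 ] [-0.0003 -0.0707]
(387, 157) 0.13 [0.4902 0.1602 0.13  ] [-0.0004 -0.0697]
(387, 383) 0.154 [0.5168 0.2975 0.154 ] [0.0001 0.0702]
(387, 110) 0.136 [0.4852 0.1343 0.136 ] [-0.0004 -0.096 ]
(351, 138) 0.165 [0.5069 0.1456 0.165 ] [ 0.0188 -0.0809]
(512, 137) 0.165 [0.4235 0.1614 0.165 ] [-0.0661 -0.081 ]
(491, 400) 0.165 [0.4538 0.3159 0.165 ] [-0.0652  0.0764]
(350, 138) 0.165 [0.5075 0.1455 0.165 ] [ 0.0193 -0.0809]
(190, 138) 0.165 [0.5903 0.1294 0.165 ] [ 0.1037 -0.0813]
(386, 232) 0.13 [0.4995 0.2051 0.13  ] [ 0.0003 -0.0239]
(388, 330) 0.13 [0.5109 0.2712 0.13  ] [-0.0008  0.0432]
(386, 190) 0.13 [0.4945 0.1793 0.13  ] [ 0.0003 -0.0501]
```

```bash
python3 -m inch '[[[-0.013,-0.004,-0.3,0,0,0.0015],[-0.013,-0.004,-0.6,0,0,0.0015],[-0.013,-0.004,-0.75,0,0,0.0015],[-0.013,-0.004,-0.8,0,0,0.0015],[-0.013,-0.004,-0.8,0,0,0.0015],[-0.013,-0.004,-0.8,0,0,0.0015]]]'; python3 -c "
from station import arm;s=arm.get_state();print(s['eef_pos'],s['ee_rot'],s['force'])"
```

```text
t: 9.07
eef_pos: [0.505, 0.2298, 0.2919]
ee_rot: [-3.14, 0.002, -1.758]
force: [0.1, -0.8, -0.2]
width: 0.0869
[0.50499086 0.22977965 0.29194604] [-3.13984891e+00  1.88099525e-03 -1.75779501e+00] [ 0.05545763 -0.79783171 -0.18892735]
```

```bash
python3 -m inch '[[[-0.006,-0.005,-0.01,0,0,0],[-0.006,-0.005,-0.01,0,0,0]]]'; python3 -m inch '[[[0,0,0,0,0,0],[0,0,0,0,0,0],[0,0,0,0,0,0],[0,0,0,0,0,0],[0,0,0,0,0,0],[0,0,0,0,0,0],[0,0,0,0,0,0]]]' 40 40;  python3 -c "
from station import arm;s=arm.get_state();print(s['eef_pos'],s['ee_rot'],s['force'],s['moment'])"
```

```text
t: 9.32
eef_pos: [0.503, 0.2282, 0.289]
ee_rot: [-3.141, 0.001, -1.758]
force: [0.3, -0.3, -0.0]
width: 0.0874
t: 10.2
eef_pos: [0.5032, 0.2283, 0.2884]
ee_rot: [-3.142, 0.0, -1.758]
force: [0.2, -0.1, 0.5]
width: 0.0474
[0.50315355 0.22826124 0.28837915] [-3.14152318e+00  4.40487489e-05 -1.75801324e+00] [ 0.2137189  -0.06652216  0.51804216] [ 0.10662786 -0.1720037   0.09675485]
```

```bash
python3 -m inch '[[[0,0,0.018,0,0,0],[0,0,0.035,0,0,0],[0,0,0.035,0,0,0],[0,0,0.035,0,0,0]]]';  python3 -c "
from station import arm;s=arm.get_state();print(s['eef_pos'],s['ee_rot'],s['force'],s['moment'])"
```

```text
t: 10.7
eef_pos: [0.503, 0.2282, 0.2952]
ee_rot: [3.141, -0.0, -1.758]
force: [0.0, -0.5, -5.6]
width: 0.0466
[0.503012   0.22818391 0.29519538] [ 3.14129039e+00 -1.47182176e-04 -1.75823798e+00] [ 0.0225398  -0.49597856 -5.5697633 ] [ 0.08966125 -0.05319851 -0.02679077]
```

```bash
python3 -m inch '[[[-0.025,0.0047,0,0,0,0],[-0.05,0.0095,0,0,0,0],[-0.0737,0.014,0,0,0,0],[-0.0835,0.0159,0,0,0,0],[-0.0835,0.0159,0,0,0,0]]]'; python3 -m inch '[[[-0.005,0.0009,0,0,0,0],[-0.01,0.0019,0,0,0,0],[-0.01,0.0019,0,0,0,0]]]'; python3 -m inch '[[[-0.005,0.0009,0,0,0,0],[-0.01,0.0019,0,0,0,0],[-0.01,0.0019,0,0,0,0]]]'
```

```text
t: 11.32
eef_pos: [0.4863, 0.2315, 0.2955]
ee_rot: [-3.141, 0.0, -1.758]
force: [-0.1, 0.5, -4.6]
width: 0.0473
t: 11.7
eef_pos: [0.4844, 0.2317, 0.2953]
ee_rot: [3.142, -0.0, -1.758]
force: [0.9, -1.0, -4.2]
width: 0.0468
t: 12.08
eef_pos: [0.4824, 0.2322, 0.2954]
ee_rot: [-3.142, 0.0, -1.758]
force: [-0.4, -1.7, -5.4]
width: 0.0473
```

```bash
python3 -m inch '[[[-0.0075,0.0014,0,0,0,0],[-0.015,0.0028,0,0,0,0],[-0.015,0.0028,0,0,0,0]]]'
python3 - <<'E'
from h import *
crop(arm.grab_frame('side'),190,80,290,190,5,'pics/d5.png')
crop(arm.grab_frame('wrist'),0,0,512,384,1.5,'pics/w5.png')
E
```

```text
t: 12.45
eef_pos: [0.4793, 0.2327, 0.2954]
ee_rot: [3.142, 0.0, -1.758]
force: [-0.6, -0.2, -4.0]
width: 0.0471
```

View pics/d5.png

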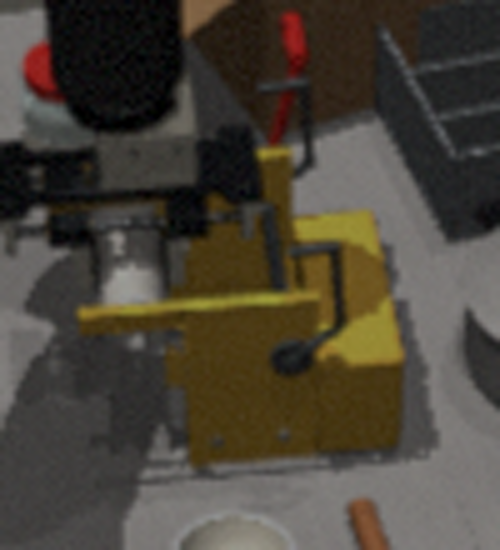

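View pics/w5.png

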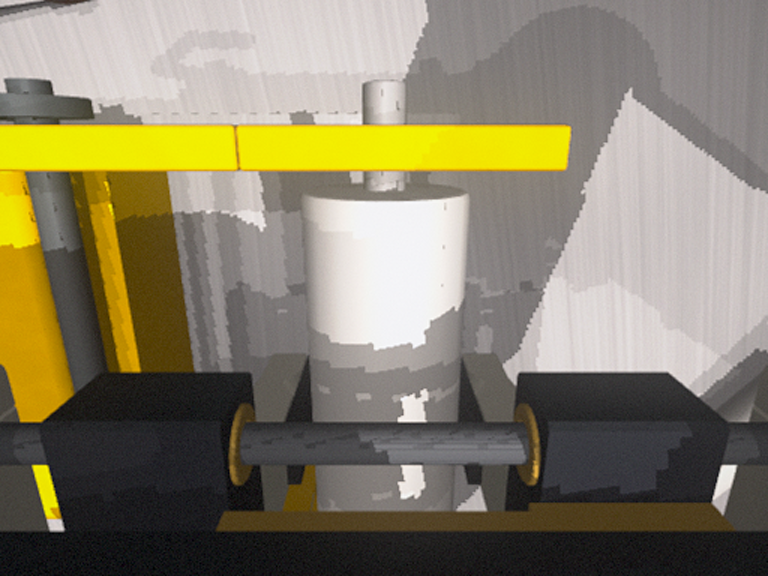

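```bash
python3 -m inch '[[[-0.005,0.0009,0,0,0,0],[-0.01,0.0019,0,0,0,0],[-0.015,0.0028,0,0,0,0],[-0.015,0.0028,0,0,0,0]]]'
```

```text
t: 13.05
eef_pos: [0.4763, 0.2333, 0.2954]
ee_rot: [-3.142, -0.0, -1.758]
force: [0.7, 1.1, -4.3]
width: 0.0468
```

```bash
python3 -m inch '[[[-0.005,0.0009,0,0,0,0],[-0.01,0.0019,0,0,0,0],[-0.01,0.0019,0,0,0,0]]]'
```

```text
t: 13.42
eef_pos: [0.4744, 0.2337, 0.2954]
ee_rot: [3.142, -0.0, -1.758]
force: [-0.9, -0.2, -4.7]
width: 0.047
```

Free at about -29 mm; continuing.

```bash
python3 -m inch '[[[-0.005,0.0009,0,0,0,0],[-0.01,0.0019,0,0,0,0],[-0.015,0.0028,0,0,0,0],[-0.015,0.0028,0,0,0,0]]]'
```

```text
t: 13.92
eef_pos: [0.4713, 0.2342, 0.2954]
ee_rot: [3.142, -0.0, -1.758]
force: [0.3, 0.4, -3.4]
width: 0.0467
```

```bash
python3 -m inch '[[[-0.005,0.0009,0,0,0,0],[-0.01,0.0019,0,0,0,0],[-0.01,0.0019,0,0,0,0]]]'
```

```text
t: 14.3
eef_pos: [0.4705, 0.2345, 0.2955]
ee_rot: [-3.139, 0.0, -1.758]
force: [9.8, -3.5, -10.0]
width: 0.0469
```

```bash
python3 -m inch '[[[0.0165,-0.0032,0,0,0,0],[0.0165,-0.0032,0,0,0,0],[0.0165,-0.0032,0,0,0,0]]]'; python3 -m inch '[[[0,0,-0.02,0,0,0],[0,0,-0.035,0,0,0],[0,0,-0.035,0,0,0]]]'
```

```text
t: 14.68
eef_pos: [0.4726, 0.234, 0.2954]
ee_rot: [3.141, -0.0, -1.758]
force: [0.0, 0.1, -4.3]
width: 0.0472
t: 15.05
eef_pos: [0.4726, 0.2339, 0.2879]
ee_rot: [3.141, -0.001, -1.758]
force: [-0.7, -0.7, -3.9]
width: 0.0472
```

```bash
python3 -m inch '[[[0,0,-0.01,0,0,0],[0,0,-0.02,0,0,0],[0,0,-0.02,0,0,0]]]'
```

```text
t: 15.42
eef_pos: [0.4727, 0.2339, 0.2842]
ee_rot: [3.141, -0.0, -1.758]
force: [0.6, 0.6, -4.0]
width: 0.0472
```

```bash
python3 -m inch '[[[0,0,-0.02,0,0,0],[0,0,-0.04,0,0,0],[0,0,-0.05,0,0,0],[0,0,-0.05,0,0,0]]]'
```

```text
t: 15.92
eef_pos: [0.4727, 0.2339, 0.2741]
ee_rot: [3.141, -0.0, -1.758]
force: [0.4, 0.7, -5.7]
width: 0.0477
```

```bash
python3 -m inch '[[[0,0,-0.02,0,0,0],[0,0,-0.04,0,0,0],[0,0,-0.06,0,0,0],[0,0,-0.075,0,0,0],[0,0,-0.075,0,0,0]]]'
```

```text
t: 16.55
eef_pos: [0.4727, 0.2339, 0.259]
ee_rot: [3.141, -0.001, -1.758]
force: [-0.0, -0.0, -4.2]
width: 0.0472
```

```bash
python3 -m inch '[[[0,0,-0.025,0,0,0],[0,0,-0.05,0,0,0],[0,0,-0.075,0,0,0],[0,0,-0.1,0,0,0],[0,0,-0.13,0,0,0],[0,0,-0.13,0,0,0]]]'
```

```text
t: 17.3
eef_pos: [0.4726, 0.2338, 0.2327]
ee_rot: [3.141, -0.001, -1.758]
force: [0.6, -0.7, -4.8]
width: 0.0475
```

```bash
python3 -m inch '[[[-0.02,0.004,0,0,0,0],[-0.06,0.0115,0,0,0,0],[-0.11,0.021,0,0,0,0],[-0.16,0.0305,0,0,0,0],[-0.21,0.04,0,0,0,0],[-0.26,0.0495,0,0,0,0],[-0.32,0.061,0,0,0,0],[-0.32,0.061,0,0,0,0]]]'
```

```text
t: 18.3
eef_pos: [0.4078, 0.2462, 0.2334]
ee_rot: [3.141, -0.0, -1.757]
force: [-0.5, -0.3, -3.7]
width: 0.0471
```

```bash
python3 -m inch '[[[-0.02,0.004,0.1,0,0,0],[-0.02,0.004,0.25,0,0,0],[-0.02,0.004,0.4,0,0,0],[-0.02,0.004,0.55,0,0,0],[-0.02,0.004,0.7,0,0,0],[-0.02,0.004,0.8,0,0,0],[-0.02,0.004,0.8,0,0,0]]]' && python3 -m inch '[[[0.05,-0.15,0,0,0,0.005],[0.1,-0.32,0,0,0,0.01],[0.18,-0.5,0,0,0,0.015],[0.26,-0.65,0,0,0,0.02],[0.32,-0.82,0,0,0,0.025],[0.38,-1,0,0,0,0.0305],[0.38,-1,0,0,0,0.0305]]]' && python3 -m inch '[[[0.05,-0.2,0,0,0,0],[0.1,-0.4,0,0,0,0],[0.15,-0.7,0,0,0,0],[0.17,-0.9,0,0,0,0],[0.17,-0.9,0,0,0,0],[0.17,-0.9,0,0,0,0]]]'
python3 - <<'E'
from fit import *
import pickle
p=arm.camera_params('wrist');s=arm.get_state();print(s['eef_pos'],s['ee_rot'],s['force'])
crop(arm.grab_frame('wrist'),0,0,512,384,1.5,'pics/w6.png');pickle.dump((p,s),open('w6.pkl','wb'))
E
```

```text
t: 19.18
eef_pos: [0.405, 0.2472, 0.3946]
ee_rot: [-3.14, 0.003, -1.758]
force: [-0.1, 0.0, -5.0]
width: 0.0475
t: 20.05
eef_pos: [0.4808, 0.045, 0.3916]
ee_rot: [3.139, -0.001, -1.665]
force: [-0.5, 0.6, -5.0]
width: 0.0473
t: 20.8
eef_pos: [0.5145, -0.1327, 0.3923]
ee_rot: [3.14, 0.0, -1.663]
force: [-0.3, 1.0, -5.0]
width: 0.0472
[ 0.51450099 -0.1326902   0.3922558 ] [ 3.13993637e+00  2.08403452e-04 -1.66298310e+00] [-0.28895619  0.9838048  -4.98155865]
```

View pics/w6.png

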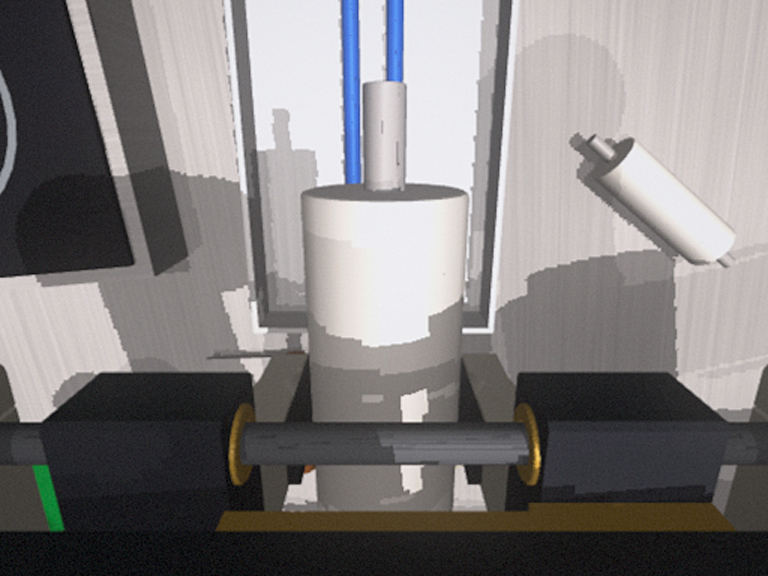

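Run:
```python
from fit import *
import pickle
p,s=pickle.load(open('w6.pkl','rb')); P=np.array([.5146,-.2111,-.0919])
im=cv2.imread('pics/w6.png').astype(int)
b=(im[:,:,0]>im[:,:,2]+70)&(im[:,:,0]>120)
pts={0:[],1:[]}
for r in range(2,180,8):
    u=np.where(b[r,300:450])[0]+300
    if len(u)==0: continue
    for g in np.split(u,np.where(np.diff(u)>3)[0]+1):
        if len(g)<6: continue
        k=0 if g.mean()<373 else 1
        if k==1 and r>70: continue
        X=onz(p,((g.mean()+.5)/1.5-.5*0,r/1.5),.014); pts[k].append(X[:2])
for k in pts:
    a=np.array(pts[k]); c=np.polyfit(a[:,1],a[:,0],1); print(k,len(a),'yaw',-np.arctan(c[0]),'x at y=-.2111',np.polyval(c,-.2111))
for uv in ((259,333),(494,330)): print(onz(p,np.array(uv)/1.5,.04))
print(R(P,[(.09,.135,.04),(-.09,.135,.04)]))
for uv in ((226,2),(518,2)): print(onz(p,np.array(uv)/1.5,.04))
```

```text
0 23 yaw -0.09337584509620059 x at y=-.2111 0.5287375595028783
1 9 yaw -0.08969724030606913 x at y=-.2111 0.49858822484278836
[ 0.61257725 -0.08340677  0.04      ]
[ 0.43661719 -0.06947325  0.04      ]
[[ 0.61660926 -0.08492904  0.04      ]
 [ 0.43736883 -0.06841031  0.04      ]]
[ 0.59485186 -0.30138549  0.04      ]
[ 0.41739546 -0.28496775  0.04      ]
```

```bash
python3 -m inch '[[[-0.002,-0.2,0,0,0,0],[-0.004,-0.392,-0.1,0,0,0],[-0.004,-0.392,-0.3,0,0,0],[-0.004,-0.392,-0.5,0,0,0],[-0.004,-0.392,-0.65,0,0,0],[-0.004,-0.392,-0.78,0,0,0],[-0.004,-0.392,-0.87,0,0,0],[-0.004,-0.392,-0.87,0,0,0]]]'
python3 - <<'E'
from h import *
s=arm.get_state();print(s['eef_pos'],s['ee_rot'],s['force'])
crop(arm.grab_frame('side'),220,180,320,290,5,'pics/d7.png')
crop(arm.grab_frame('wrist'),0,0,512,384,1.5,'pics/w7.png')
E
```

```text
t: 21.85
eef_pos: [0.5137, -0.2102, 0.2181]
ee_rot: [3.139, 0.0, -1.661]
force: [-0.2, 0.3, -3.9]
width: 0.0472
[ 0.51369375 -0.21020553  0.21810007] [ 3.13866704e+00  2.92595650e-05 -1.66070008e+00] [-0.2121916   0.33023577 -3.91168129]
```

View pics/d7.png

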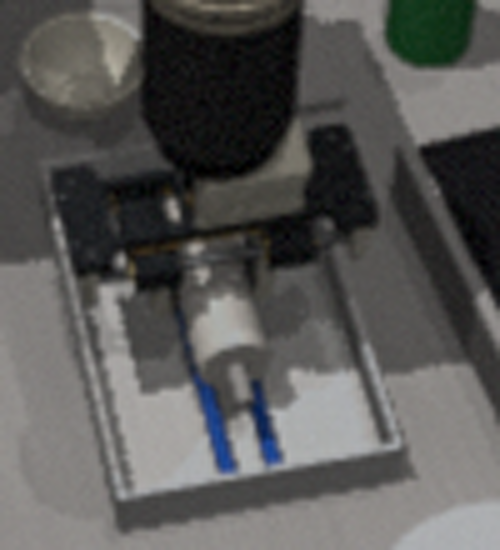

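View pics/w7.png

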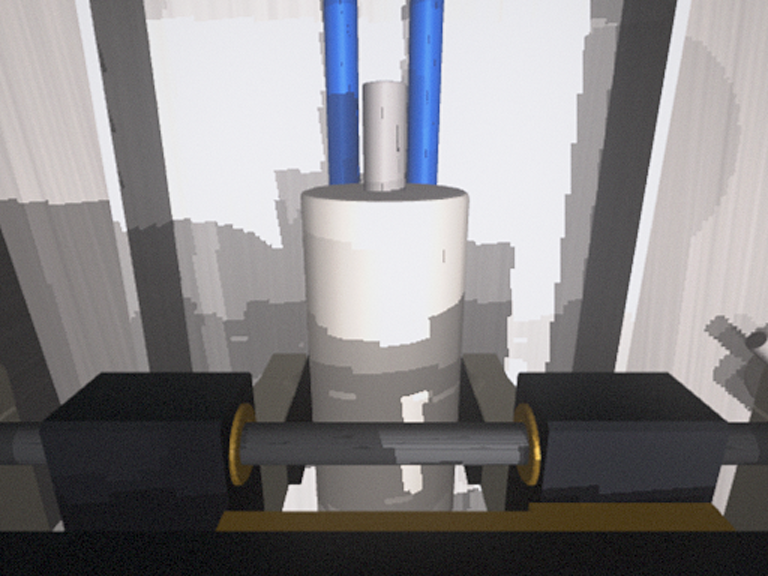

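```bash
python3 -m inch '[[[0,-0.002,-0.03,0,0,0],[0,-0.002,-0.06,0,0,0],[0,-0.002,-0.09,0,0,0],[0,-0.002,-0.1,0,0,0],[0,-0.002,-0.1,0,0,0]]]';python3 -m inch '[[[0,0,-0.005,0,0,0],[0,0,-0.005,0,0,0],[0,0,-0.005,0,0,0]]]'
```

```text
t: 22.58
eef_pos: [0.5139, -0.2119, 0.1991]
ee_rot: [3.141, -0.0, -1.662]
force: [-0.5, -0.5, -4.5]
width: 0.047
t: 22.95
eef_pos: [0.5139, -0.2118, 0.1985]
ee_rot: [-3.141, 0.0, -1.662]
force: [0.7, 0.4, -4.6]
width: 0.0475
```

```bash
python3 -m inch '[[[0,0,-0.005,0,0,0],[0,0,-0.005,0,0,0],[0,0,-0.005,0,0,0]]]'
```

```text
t: 23.32
eef_pos: [0.5139, -0.2118, 0.1973]
ee_rot: [3.142, 0.0, -1.662]
force: [-0.8, 0.9, -4.9]
width: 0.0471
```

```bash
python3 -m inch '[[[0,0,-0.004,0,0,0],[0,0,-0.004,0,0,0],[0,0,-0.004,0,0,0]]]'
```

```text
t: 23.7
eef_pos: [0.5139, -0.2118, 0.1965]
ee_rot: [3.142, -0.0, -1.662]
force: [0.4, 0.2, -4.7]
width: 0.0473
```

```bash
python3 -m inch '[[[0,0,-0.004,0,0,0],[0,0,-0.004,0,0,0],[0,0,-0.004,0,0,0]]]'
```

```text
t: 24.08
eef_pos: [0.5139, -0.2118, 0.1958]
ee_rot: [-3.142, -0.0, -1.662]
force: [0.0, -1.2, -5.1]
width: 0.0471
```

```bash
python3 -m inch '[[[0,0,-0.003,0,0,0],[0,0,-0.003,0,0,0],[0,0,-0.003,0,0,0]]]'
```

```text
t: 24.45
eef_pos: [0.5139, -0.2118, 0.1951]
ee_rot: [3.142, -0.0, -1.662]
force: [0.3, -0.3, -4.1]
width: 0.0471
```

```bash
python3 -m inch '[[[0,0,-0.003,0,0,0],[0,0,-0.003,0,0,0],[0,0,-0.003,0,0,0]]]'
```

```text
t: 24.82
eef_pos: [0.5141, -0.2119, 0.1948]
ee_rot: [-3.141, -0.0, -1.662]
force: [0.8, -0.3, -2.0]
width: 0.0474
```

```bash
python3 -m inch '[[[0,0,-0.003,0,0,0],[0,0,-0.003,0,0,0],[0,0,-0.003,0,0,0]]]'; python3 -m inch '[[[0,0,0,0,0,0],[0,0,0,0,0,0],[0,0,0,0,0,0],[0,0,0,0,0,0],[0,0,0,0,0,0]]]' 80; python3 -m inch '[[[0,0,0.05,0,0,0],[0,0,0.1,0,0,0],[0,0,0.25,0,0,0],[0,0,0.45,0,0,0],[0,0,0.65,0,0,0],[0,0,0.8,0,0,0],[0,0,0.8,0,0,0],[0,0,0.8,0,0,0]]]'
python3 - <<'E'
from h import *
import pickle
p=arm.camera_params('wrist')
im=arm.grab_frame('wrist')
crop(im,0,0,512,384,1.5,'pics/w8.png');pickle.dump(p,open('w8.pkl','wb'))
crop(arm.grab_frame('side'),130,80,330,300,2.6,'pics/d8.png')
crop(arm.grab_frame('scene'),0,0,512,384,1.5,'pics/s8.png')
E
```

```text
t: 25.2
eef_pos: [0.5143, -0.2119, 0.1945]
ee_rot: [-3.14, -0.0, -1.662]
force: [0.3, -0.4, 6.0]
width: 0.0473
t: 25.82
eef_pos: [0.5139, -0.2118, 0.1939]
ee_rot: [3.142, 0.0, -1.662]
force: [-0.0, -0.1, 0.7]
width: 0.0795
t: 26.82
eef_pos: [0.5135, -0.2118, 0.3542]
ee_rot: [-3.141, 0.0, -1.662]
force: [-0.6, 0.2, -1.5]
width: 0.0799
```

View pics/w8.png

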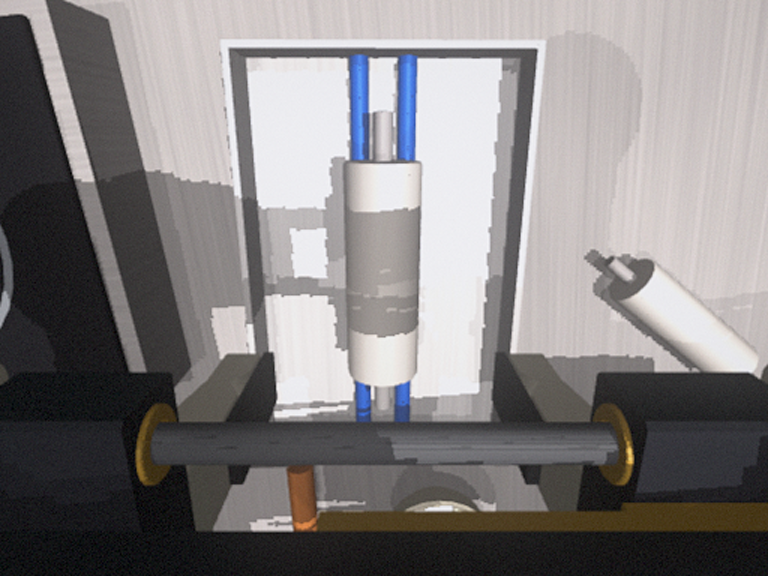

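View pics/s8.png

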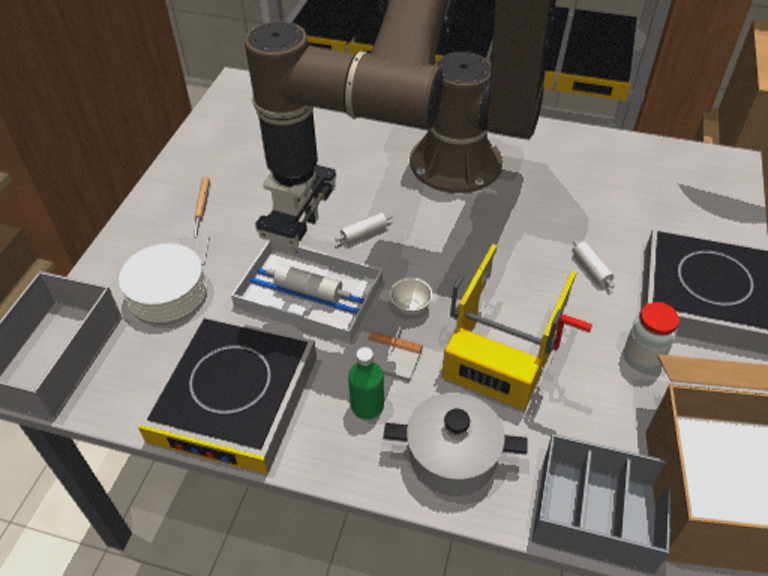

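View pics/d8.png

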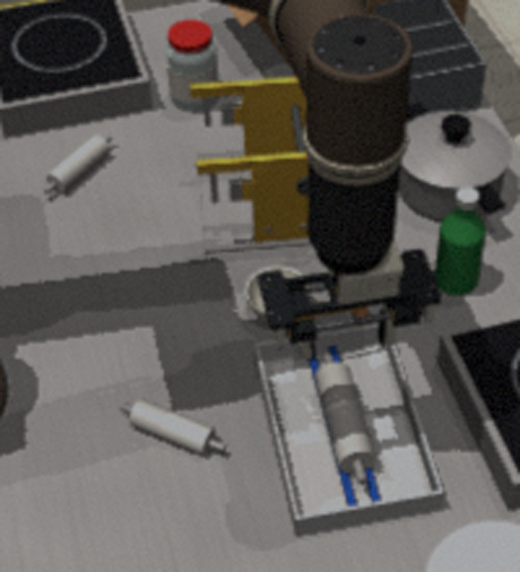

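Run:
```python
from h import *
import pickle
p=pickle.load(open('w8.pkl','rb'))
for uv,z in (((382.5,161),.058),((383,385),.058)): print(onz(p,np.array(uv)/1.5,z))
print(arm.get_state()['force']); print(arm.job_done())
```

```text
[ 0.50778024 -0.28107041  0.058     ]
[ 0.52047352 -0.14125955  0.058     ]
[-0.36938593  0.3153874   0.00985119]
the job is handed in; nothing more can be done
None
```

The job is done and handed in at about 27 s of the 72 s allowed; no verdict was reported.

- **Lever:** I gripped the red handle and swung it up and back to its stop. The force rose to about 24 N there. The later pictures show it still open, just past upright.
- **Roller:** I lifted it 7 mm off the seat and drew it forward until it met the slot's front wall at about x = -33 mm, with about 10 N. I backed off 2 mm and lowered it through the slots, with no extra force in the readings, then drew it out forward under the plates.
- **Tray:** I lowered it onto the blue drain bars in steps of under 1 mm. The last push was about 6 N, or roughly 11 N on the bars with its weight. Then I opened the fingers and lifted clear.

**Last checks:** The wrist picture shows the roller cradled between the bars. Its ends put the centre at about (0.514, -0.211) m, within about 1 mm of the measured tray centre, and its axle lies along the bars within about 0.01 rad. The gripper was clear, with wrist force near zero. In the final picture the bystanders stood where they were, judged by eye and not measured.

**What disagreed:** The first fit from the side camera was off by about 2 pixels (about 5 mm), so I used the wrist camera for the final positions. I took the roller's height in the tray from the tool height at contact (about 36 mm); no second view was used to check it.

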